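# Close up the bit chest

### The arm

A 6-joint arm with a two-finger parallel gripper is mounted at the origin on a cart in front of the work surface, level with it; the furniture and walls round the work are solid. World frame = base frame: x ahead of the robot, y to its left, z up, the work surface at z = 0. Lengths are in mm, angles in rad, forces in N, time in s.
With the tool pointing down it reaches from about 300 to 775 mm from the base axis. Payload 14.6 kg.
Tool frame: the origin (TCP) lies at the very end of the fingers, on their centre line; the grasp point (between the pads) lies 19 mm behind it (manip.grip_point_offset is the distance from the TCP to the grasp point, in mm); z points along the fingers, y is the line along which they close (so a half turn about z gives the same grasp; the last joint's range is limited). The gripper opens to 94 mm and grips with 3 to 60 N. Pads are 16 mm wide; open, the fingers measure 119 mm over their backs; the gripper's body (75 mm by 177 mm) begins 78 mm behind the grasp point.
Start: joints at [1.148, 0.3, 1.521, -0, 1.321, -0.067], TCP at [191.584, 515.543, 205.446] pointing down, gripper open.
Joint ranges: [-3.03, 3.03], [-0.79, 2.21], [0.23, 2.52], [-1.04, 4.18], [0, 3.07], [-2.55, 2.55]. Speed limits (rad/s): [2.22, 2.22, 2.57, 3.14, 3.14, 3.14].

### API

Orientations are given as [roll, pitch, yaw] about the fixed x, y, z axes, in that order (R = Rz(yaw) Ry(pitch) Rx(roll)).
In Python, from cell import telemetry, eyes, manip gives the robot as it stands.
- The arm moves only by the tool play_rows, never from a script. Its arguments are lists of equal length, an entry for each row: "translation": the shift along the world's x, y, z in m, a list of three; "yaw": the turn about the world's z in rad. A call has 1 to 12 rows; each row is the pose to reach, as a shift and turn from the pose commanded when the call began; what a row does not reach only later rows make up. A row lasts 1/8 s, in which the tool goes at most 62.5 mm and 10.7 degrees, less where a joint would pass 70% of its speed; a pose out of reach is approached as far as the arm can. A call with a gripper value outside its range is refused whole. "hand" is the opening, from 0 (shut) to 1 (fully open), set as the call begins (left out, the last holds). The fingers move at their own pace and stop on an object; "force" is the grip in N (left out, the last holds). Time passes only in rows, so rows that repeat a pose let the fingers close. It gives the time, the measured TCP pose, the force, the opening and the grip force at its end, in the units of the state.
- telemetry.read_state(): the state, without advancing time (a new reading comes with each control period).
- eyes.camera(name): name is "scene" or "top" or "wrist"; returns a dict with "pixels" (480x640x3 uint8, red, green, blue), "fx", "fy", "cx", "cy" (pixels), "cam_to_world" (4x4, takes a point from camera to world coordinates); the wrist camera has in their place "T_tool_cam" (4x4, takes a point from camera to tool coordinates, whose origin is the TCP and whose axes are the flange's). Camera axes: x right, y up, looking along -z (the intrinsics and any distortion apply to the point x, -y, -z); pixel columns grow to the right and rows downward; lengths in mm; the calibration is good to about 2 mm. A picture is of the moment at which its call begins: read the wrist's pose just before it. There is no depth.
- manip.sign_off(): hands the job in; it is judged then, once.
The state is a dict: "clock": time; "joints": joint angles; "qd": joint speeds; "effort": joint torques, N m; "eef_pos": TCP position; "eef_rot": TCP orientation; "wrist_force": force on the tool from outside, world axes, zero at the start; "moment": the same for the moment, N m; "finger_gap": finger opening in mm; "finger_force": force on a finger pad.
Only numpy, scipy, OpenCV 4.12 (cv2) and the standard library are available. Lean on these libraries where they do the work, as an engineer would, in place of code of your own. Each camera call takes 0.05 s, during which the arm holds its last target. There are 200 camera calls.

### The job

Close up the small grey bit chest: with the fingertips, push both of its drawers fully home, flush with the front, and only then push the open lid over and down until it is fully shut. Pick nothing up, do not lift the chest or shove it along the bench, and leave the things that stand round it where they are.

Things in the scene. Friction and masses are not known exactly. Their poses are not given: they have to be found in the camera images.
- bit_chest: low grey sheet-metal chest, 120 deep (x) x 170 wide (y) x 80 mm high without the lid, loose on rubber feet, about 2.4 kg; its origin is the centre of its underside, x points from its front to its back, y to its left, z up. Two drawers side by side below, an open tray with bit capsules above them (all contents are fixed), a lid hinged along the top back edge. It slides on the bench if pushed with more than about 10 N.
- drawer_left_front (a point): centre of the outer face of the front of the left drawer (+y side of the chest); moves with the drawer. The front is 77 wide x 37 mm high, its centre 29 mm above the bench, and it may be pushed anywhere. A pull lip 36 mm wide sticks out 9 mm from it, 9 to 12 mm below this point. At home the face is flush with the chest's front, 60 mm ahead of (-x from) the chest's origin
- drawer_right_front (a point): the same point of the equal right drawer (-y side of the chest)
- drawer_left (a joint): how far the left drawer stands out, m: 0 fully home, up to 0.075, towards the chest's front (-x of the chest); slides with about 1 N and stays where it is left
- drawer_right (a joint): the same for the right drawer
- chest_lid (a joint): opening angle of the lid, rad: 0 shut (level), 1.57 upright, up to 1.8 leaning back. The hinge is stiff: the lid stays where it is left and needs a push of about 1 to 3 N near its free edge all the way down
- lid_hinge (a point): middle of the hinge line of the lid, on the chest's top back edge, 60 mm behind the chest's origin and 80 mm up; the axis runs along the chest's y. The lid is a plate 124 mm long from this line to its free edge, 174 wide and 6 mm thick; its underside lies in the hinge line's plane, its outer face (top when shut, rear when upright) 6 mm from that plane
- lid_edge (a point): middle of the free edge of the lid, 124 mm from the hinge line, half-way through the plate; a tab 50 mm wide sticks out 10 mm beyond it, and a 9 mm lip hangs from the lid's inner side here
- glue_bottle: white nozzle bottle, 30 x 28 x 98 mm, loose, stands near the chest's left side; origin at the centre of its underside
- loupe: black loupe barrel, 34 mm across, 36 high, loose, stands near the chest's right side; origin at the centre of its underside
- cream_jar: white screw jar, 68 mm across, 72 high, loose, front right; origin at the centre of its underside
- white_pump_bottle: white dispenser bottle, 52 x 56 x 94 mm, loose, stands at the right; origin at the centre of its underside
- driver_red: thin red-handled screwdriver, 154 mm long, 16 high, lying loose along the front edge; origin at its middle, on the bench
- solder_tin: flat round tin, 55 mm across, 12 high, lying loose, front left; origin at the centre of its underside

How it is judged:
By the outcome, as a careful person would: the job done as asked, in the order asked, and still so for the second after the job is handed in, with the robot touching nothing.
It also fails if it takes over 58 s, if anything falls off the work surface, if the arm or the gripper's body presses on something with over 40 N, if the wrist force passes 120 N, or if a joint passes its speed limit or range.

## Working session

There is one attempt and no reset: what is moved stays moved. The work goes in short steps, Python scripts to look and compute and a tool call to move; the robot and the scene stay as the last step left them, time stands still between calls to the robot, and variables do not carry over. Pictures are saved under pics/ and viewed, at most 10 in all, crops included, and the job is handed in when it is done.

Besides the shell and the picture viewer there is one more tool, called after ">>>" as name(argument=value, ...) on one line, values as JSON. play_rows: Moves the arm, as the interface text tells. Its arguments: {"type":"object","properties":{"translation":{"type":"array","items":{"type":"array","items":{"type":"number"}}},"yaw":{"type":"array","items":{"type":"number"}},"hand":{"type":"number"},"force":{"type":"number"}},"required":["translation","yaw"]}

```bash
mkdir -p pics; cat > h.py <<'E'
import numpy as np, cv2
from cell import telemetry, eyes, manip
def ray(c,u,v):
    M=np.array(c["cam_to_world"]); d=np.array([(u-c["cx"])/c["fx"],-(v-c["cy"])/c["fy"],-1.])
    return M[:3,3],M[:3,:3]@d
def onz(c,u,v,z):
    o,d=ray(c,u,v); return o+d*(z-o[2])/d[2]
def tri(rays):
    A=0;b=0
    for o,d in rays:
        d=d/np.linalg.norm(d);P=np.eye(3)-np.outer(d,d);A=A+P;b=b+P@o
    return np.linalg.solve(A,b)
def save(c,n): cv2.imwrite(f"pics/{n}.png",cv2.cvtColor(np.asarray(c["pixels"]),cv2.COLOR_RGB2BGR))
E
python3 - <<'E'
from h import *
for n in("scene","top"):
    c=eyes.camera(n);save(c,n+"0");print(n,[k for k in c if k!="pixels"],c["fx"],c["cx"],c["cy"],np.round(c["cam_to_world"],3).tolist())
s=telemetry.read_state();print(s)
E
```

```text
scene ['fx', 'fy', 'cx', 'cy', 'cam_to_world'] 433.1578930308033 318.8736708614797 242.53303610335246 [[0.8, 0.345, -0.49, 22.239], [-0.599, 0.434, -0.673, -509.155], [-0.019, 0.832, 0.554, 608.869], [0.0, 0.0, 0.0, 1.0]]
top ['fx', 'fy', 'cx', 'cy', 'cam_to_world'] 486.7047270732479 312.7130673619854 246.3165329950411 [[0.001, 0.996, -0.084, 378.438], [-1.0, -0.001, -0.017, 123.305], [-0.017, 0.084, 0.996, 1175.271], [0.0, 0.0, 0.0, 1.0]]
{'clock': 0.1, 'joints': array([ 1.14838602e+00,  3.00407513e-01,  1.52150557e+00,  1.23549454e-05,
        1.32068614e+00, -6.65863154e-02]), 'qd': array([ 0.00021687, -0.00127104, -0.00177163,  0.00041107,  0.00068443,
       -0.00113523]), 'effort': array([ 6.52433428e-04, -5.32648230e+01, -3.53284907e+01,  7.09524332e-02,
        2.35185988e-02, -5.22928201e-05]), 'eef_pos': array([191.49919496, 515.34361768, 204.95315024]), 'eef_rot': array([-3.14058912e+00, -7.89147305e-05,  2.78576556e+00]), 'wrist_force': array([ 0.08599045, -0.01482032, -0.08682031]), 'moment': array([-0.01051501, -0.00023354, -0.01402543]), 'finger_force': 0.0, 'finger_gap': 93.90974737859163}
```

View pics/scene0.png

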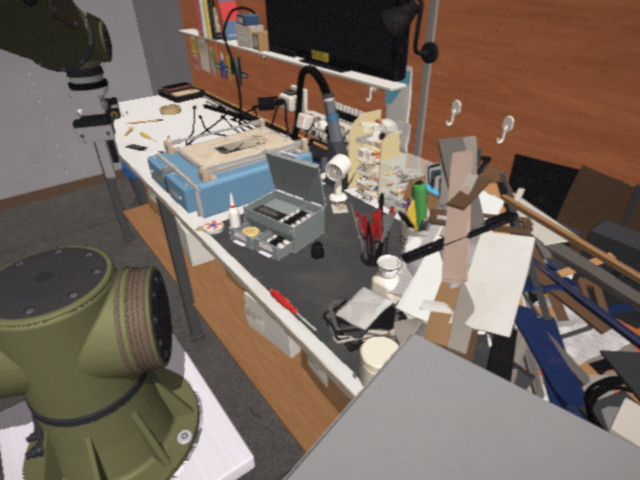

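View pics/top0.png

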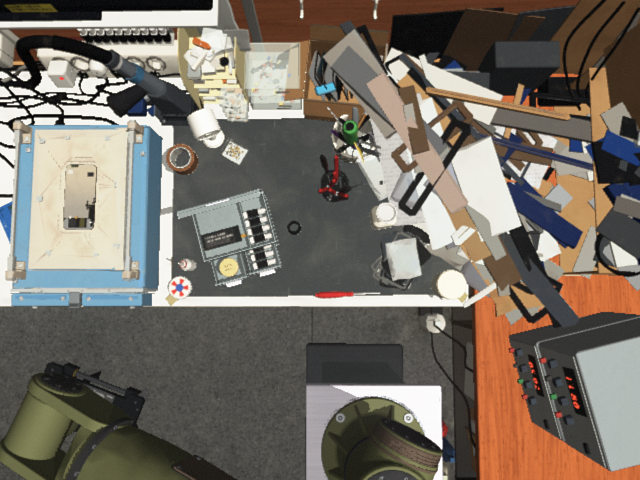

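The chest is at about (235,240) in top and (285,210) in scene. Both drawers are out and the lid is near upright. I'll enlarge both views.

```bash
python3 - <<'E'
import cv2,numpy as np
t=cv2.imread("pics/top0.png")[180:300,165:315];s=cv2.imread("pics/scene0.png")[140:265,220:335]
cv2.imwrite("pics/t1.png",cv2.resize(t,None,fx=5,fy=5,interpolation=cv2.INTER_CUBIC))
cv2.imwrite("pics/s1.png",cv2.resize(s,None,fx=4.8,fy=4.8,interpolation=cv2.INTER_CUBIC))
E
```

```text
(no output)
```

View pics/t1.png

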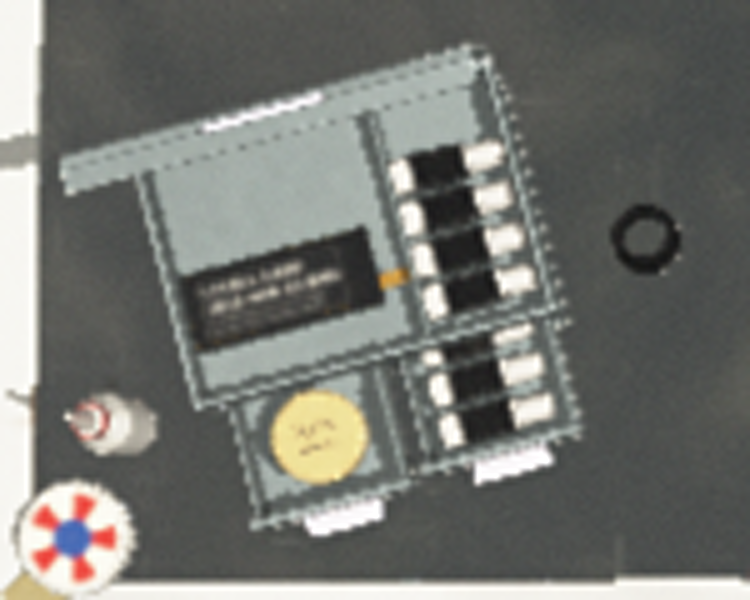

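View pics/s1.png

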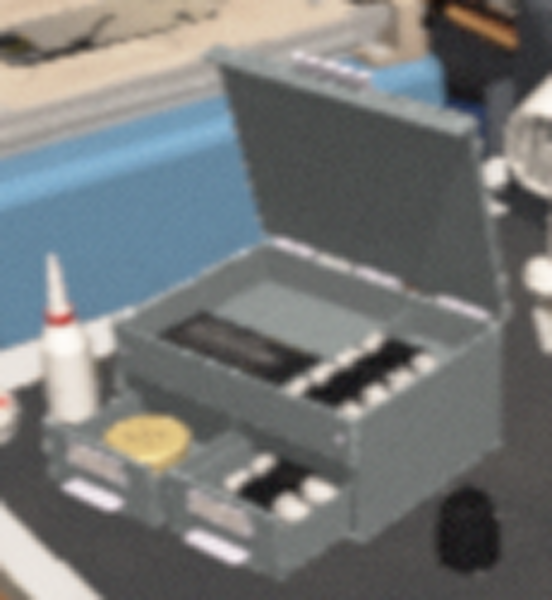

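The top crop shows the drawers out at the front (lower) side, left one farther out, with the lid tab at (265,110). The scene crop shows the lid corners at (212,52) and (470,122), and the front top corners at (118,323) and (350,412). Triangulating these.

```bash
cat > m.py <<'E'
from h import *
T=eyes.camera("top");S=eyes.camera("scene")
t=lambda u,v:(165+u/5,180+v/5); s=lambda u,v:(220+u/4.8,140+v/4.8)
for n,a,b in [("FL",(198,403),(118,323)),("FR",(558,318),(350,412)),("lidL",(62,160),(212,52)),("lidR",(476,46),(470,122)),("tab",(264,108),(335,65))]:
    print(n,np.round(tri([ray(T,*t(*a)),ray(S,*s(*b))]),1))
for n,a,z in [("FL",(198,403),80),("FR",(558,318),80),("BRfloor",(490,60),80),("dL-l",(255,527),48),("dL-r",(408,480),48),("dR-l",(418,472),48),("dR-r",(580,432),48),("loupe",(646,238),36),("bottle tip",(75,420),98),("tin",(72,538),12)]:
    print(n,np.round(onz(T,*t(*a),z),1))
E
python3 m.py
```

```text
FL [440.7 386.2  76.7]
FR [478.7 221.9  85.3]
lidL [531.5 416.3 195.9]
lidR [576.7 247.2 200.7]
tab [551.5 330.1 210.2]
FL [438.8 386.3  80. ]
FR [477.3 223.5  80. ]
BRfloor [595.7 255.5  80. ]
dL-l [383.  366.3  48. ]
dL-r [404.8 295.5  48. ]
dR-l [408.5 290.9  48. ]
dR-r [427.1 215.8  48. ]
loupe [519.1 186.2  36. ]
bottle tip [430.2 436.8  98. ]
tin [377.9 461.9  12. ]
```

Chest yaw is about 0.231 with the front centre at (458,305). The drawers stand out by about 57 mm (left) and 51 mm (right), and the lid is at about 1.4 rad. The open fingers can push both drawers at once, above the lips.

>>> play_rows(translation=[[0.03,-0.04,0],[0.06,-0.08,0],[0.09,-0.12,0],[0.12,-0.16,0],[0.15,-0.2,0],[0.1795,-0.231,0],[0.1795,-0.231,0],[0.1795,-0.231,-0.05],[0.1795,-0.231,-0.1],[0.1795,-0.231,-0.145],[0.1795,-0.231,-0.173],[0.1795,-0.231,-0.173]], yaw=[0.1,0.2,0.3,0.4,0.5,0.587,0.587,0.587,0.587,0.587,0.587,0.587], hand=1)

```text
clock: 1.7
eef_pos: [369.7, 284.5, 31.1]
eef_rot: [-3.14, -0.004, -2.91]
wrist_force: [0.9, 0.3, 0.8]
finger_gap: 94.3
finger_force: 0.0
```

```bash
python3 - <<'E'
from h import *
c=eyes.camera("scene");save(c,"s2");t=eyes.camera("top")
a=cv2.resize(cv2.imread("pics/s2.png")[120:280,200:360],(600,600),interpolation=cv2.INTER_CUBIC)
cv2.imwrite("pics/s2c.png",a);s=telemetry.read_state();print(s["eef_pos"],s["eef_rot"],s["wrist_force"],s["clock"])
E
```

```text
[371.14594624 285.19787662  33.33753538] [ 3.14132265e+00  6.21720086e-04 -2.91028567e+00] [ 0.46398429 -0.14004157  0.46102071] 1.8
```

View pics/s2c.png

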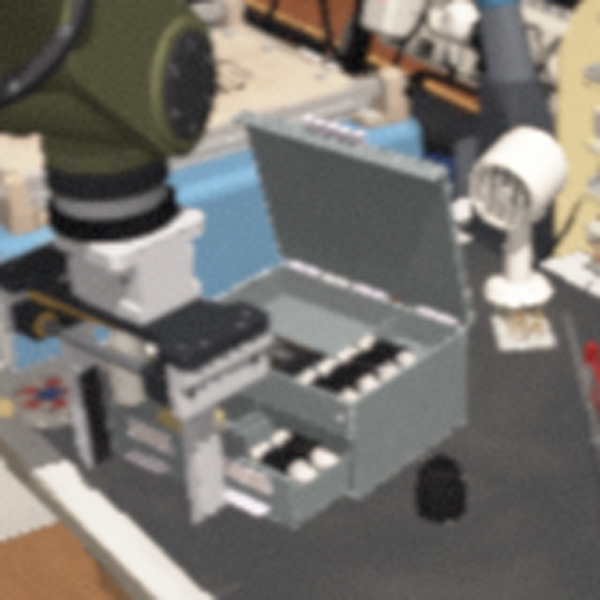

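The fingers stand in front of both drawers, clear of everything. Pushing along the chest's x.

>>> play_rows(translation=[[0.008,0.0019,0],[0.0146,0.0034,0],[0.0205,0.0048,0],[0.0263,0.0062,0],[0.0321,0.0076,0],[0.038,0.0089,0],[0.0438,0.0103,0],[0.0496,0.0117,0],[0.0555,0.013,0],[0.0613,0.0144,0],[0.0662,0.0156,0],[0.0681,0.016,0]], yaw=[0,0,0,0,0,0,0,0,0,0,0,0])

```text
clock: 3.3
eef_pos: [439.5, 300.6, 32.4]
eef_rot: [-3.142, 0.0, -2.91]
wrist_force: [-2.0, 1.0, 0.8]
finger_gap: 94.1
finger_force: 0.8
```

>>> play_rows(translation=[[0.002,0.0005,0],[0.0039,0.0009,0],[0.0049,0.0012,0],[0.0058,0.0014,0]], yaw=[0,0,0,0])

```text
clock: 3.8
eef_pos: [445.0, 302.0, 32.5]
eef_rot: [3.142, 0.0, -2.91]
wrist_force: [-2.2, 1.0, -1.0]
finger_gap: 94.2
finger_force: 0.8
```

>>> play_rows(translation=[[0.001,0.0002,0],[0.0019,0.0005,0],[0.0019,0.0005,0]], yaw=[0,0,0])

```text
clock: 4.18
eef_pos: [447.0, 302.4, 32.4]
eef_rot: [-3.142, 0.0, -2.91]
wrist_force: [-1.7, -0.1, -0.3]
finger_gap: 93.9
finger_force: 0.3
```

>>> play_rows(translation=[[0.0008,0.0002,0],[0.0015,0.0003,0],[0.0015,0.0003,0]], yaw=[0,0,0])

```text
clock: 4.55
eef_pos: [448.5, 302.8, 32.5]
eef_rot: [3.142, 0.0, -2.91]
wrist_force: [-1.6, 0.6, -0.4]
finger_gap: 94.0
finger_force: 0.5
```

>>> play_rows(translation=[[0.0005,0.0001,0],[0.001,0.0002,0],[0.001,0.0002,0]], yaw=[0,0,0])

```text
clock: 4.92
eef_pos: [449.4, 302.9, 32.4]
eef_rot: [-3.142, 0.0, -2.91]
wrist_force: [-1.8, 0.7, -0.7]
finger_gap: 94.1
finger_force: 0.6
```

>>> play_rows(translation=[[0.0005,0.0001,0],[0.001,0.0002,0],[0.001,0.0002,0]], yaw=[0,0,0])

```text
clock: 5.3
eef_pos: [449.8, 303.0, 32.5]
eef_rot: [-3.141, -0.001, -2.91]
wrist_force: [-7.2, -1.1, 4.5]
finger_gap: 94.2
finger_force: 3.5
```

>>> play_rows(translation=[[0.0005,0.0001,0],[0.001,0.0002,0],[0.001,0.0002,0]], yaw=[0,0,0])

```text
clock: 5.68
eef_pos: [449.9, 303.1, 32.4]
eef_rot: [-3.141, -0.003, -2.909]
wrist_force: [-14.3, -3.2, 9.7]
finger_gap: 94.3
finger_force: 7.6
```

Both drawers have bottomed out, with the force rising and the tip stopped. Backing off, lifting and checking.

>>> play_rows(translation=[[-0.01,-0.0023,0],[-0.029,-0.007,0],[-0.049,-0.0115,0],[-0.049,-0.0115,0.05],[-0.049,-0.0115,0.1],[-0.049,-0.0115,0.15],[-0.049,-0.0115,0.2],[-0.049,-0.0115,0.24],[-0.049,-0.0115,0.24]], yaw=[0,0,0,0,0,0,0,0,0])

```text
clock: 6.8
eef_pos: [403.1, 292.2, 275.2]
eef_rot: [3.14, 0.006, -2.911]
wrist_force: [-0.2, -0.4, -0.6]
finger_gap: 94.3
finger_force: 0.0
```

```bash
python3 - <<'E'
from h import *
c=eyes.camera("scene");save(c,"s3");w=eyes.camera("wrist");save(w,"w3")
a=cv2.resize(cv2.imread("pics/s3.png")[120:270,210:350],(400,429),interpolation=cv2.INTER_CUBIC)
b=cv2.resize(cv2.imread("pics/w3.png"),(400,300))
b=np.vstack([b,np.zeros((129,400,3),np.uint8)])
cv2.imwrite("pics/c3.png",np.hstack([a,b]))
E
```

```text
(no output)
```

View pics/c3.png

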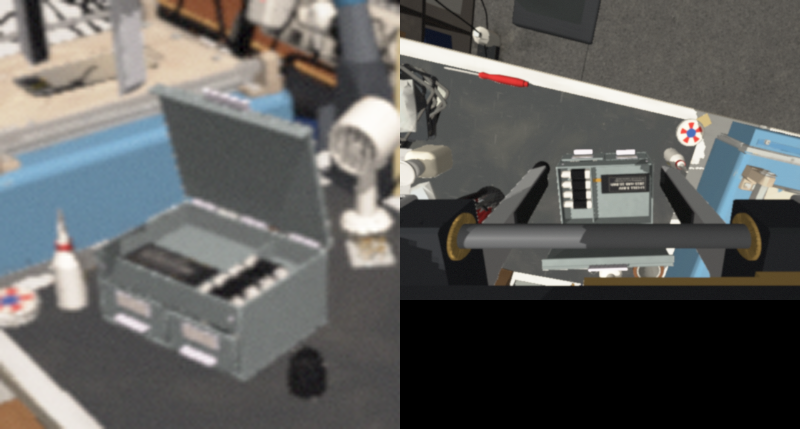

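Both drawers look home: the lips are at (130,322) and (197,355) on the left half, flush with the front. A zoomed wrist crop will confirm it to the millimetre.

```bash
python3 - <<'E'
import cv2
w=cv2.imread("pics/w3.png")[225:285,240:420]
cv2.imwrite("pics/w3c.png",cv2.resize(w,(780,260),interpolation=cv2.INTER_CUBIC))
E
```

```text
(no output)
```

View pics/w3c.png

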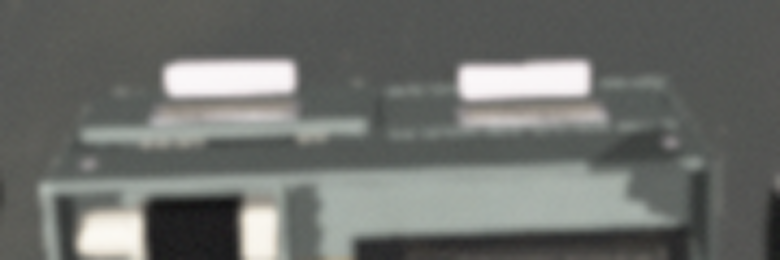

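The right drawer (left in this image) still shows a light strip of its top at (225,128), so it stands out by a few mm. The left is home. Measuring the front edge from the wrist view.

```bash
python3 - <<'E'
from h import *
from scipy.spatial.transform import Rotation as R
w=eyes.camera("wrist");s=telemetry.read_state();
M=np.eye(4);M[:3,:3]=R.from_euler("xyz",s["eef_rot"]).as_matrix();M[:3,3]=s["eef_pos"]
w["cam_to_world"]=M@np.array(w["T_tool_cam"])
p=lambda u,v,z:onz(w,240+u*180/780,225+v*60/260,z)
a,b=p(40,185,80),p(700,162,80);print(a,b,np.arctan2(a[0]-b[0],b[1]-a[1]))
x=lambda q,y:((q-a)@np.array([np.cos(y),np.sin(y),0]))
for y in(np.arctan2(a[0]-b[0],b[1]-a[1]),):
  for n,u in[("lipR outer",(163,62)),("lipR2",(297,60)),("lipL",(458,64)),("lipL2",(590,62))]: q=p(*u,20);print(n,q.round(1),x(q,y))
E
```

```text
[478.72197356 225.34861173  80.        ] [435.51003906 382.62298391  80.        ] 0.26813850705978814
lipR outer [458.9 244.5  20. ] -13.99424326841623
lipR2 [449.7 281.2  20. ] -13.184923636495945
lipL [440.5 325.6  20. ] -10.342787405796612
lipL2 [431.4 361.6  20. ] -9.555703115381943
```

The right drawer is about 3.5 mm out and the chest yaw is about 0.255. I'll push the right one alone with closed fingers.

>>> play_rows(translation=[[0.015,-0.018,0],[0.027,-0.035,0],[0.027,-0.035,-0.05],[0.027,-0.035,-0.1],[0.027,-0.035,-0.15],[0.027,-0.035,-0.2],[0.027,-0.035,-0.242],[0.027,-0.035,-0.242],[0.027,-0.035,-0.242]], yaw=[0.012,0.025,0.025,0.025,0.025,0.025,0.025,0.025,0.025], hand=0, force=10)

```text
clock: 8.07
eef_pos: [429.8, 257.0, 31.5]
eef_rot: [3.141, 0.001, -2.885]
wrist_force: [-0.3, -0.1, 0.6]
finger_gap: 7.5
finger_force: 0.0
```

>>> play_rows(translation=[[0.005,0.0013,0],[0.01,0.0025,0],[0.015,0.0038,0],[0.02,0.005,0],[0.022,0.0055,0],[0.024,0.006,0],[0.025,0.0063,0],[0.025,0.0063,0]], yaw=[0,0,0,0,0,0,0,0])

```text
clock: 9.07
eef_pos: [454.4, 263.1, 30.4]
eef_rot: [-3.142, -0.0, -2.885]
wrist_force: [-0.0, -0.2, -0.6]
finger_gap: 0.7
finger_force: 0.0
```

>>> play_rows(translation=[[0.001,0.0003,0],[0.0019,0.0005,0],[0.0019,0.0005,0]], yaw=[0,0,0])

```text
clock: 9.45
eef_pos: [456.3, 263.7, 30.4]
eef_rot: [3.142, 0.0, -2.885]
wrist_force: [0.7, 0.9, -0.4]
finger_gap: 0.1
finger_force: 0.0
```

>>> play_rows(translation=[[0.001,0.0003,0],[0.0015,0.0004,0],[0.0015,0.0004,0]], yaw=[0,0,0])

```text
clock: 9.82
eef_pos: [457.8, 264.1, 30.4]
eef_rot: [-3.142, -0.0, -2.885]
wrist_force: [0.3, 0.4, -0.1]
finger_gap: 0.3
finger_force: 0.0
```

>>> play_rows(translation=[[0.001,0.0003,0],[0.0015,0.0004,0],[0.0015,0.0004,0]], yaw=[0,0,0])

```text
clock: 10.2
eef_pos: [459.3, 264.5, 30.4]
eef_rot: [3.142, -0.0, -2.885]
wrist_force: [-0.9, -0.3, -0.1]
finger_gap: 0.5
finger_force: 0.2
```

>>> play_rows(translation=[[0.0005,0.0001,0],[0.001,0.0002,0],[0.001,0.0002,0]], yaw=[0,0,0])

```text
clock: 10.58
eef_pos: [460.3, 264.7, 30.4]
eef_rot: [-3.142, 0.0, -2.885]
wrist_force: [0.0, 0.6, 0.3]
finger_gap: 0.6
finger_force: 0.2
```

Contact is about here; continuing in 1 mm steps.

>>> play_rows(translation=[[0.0005,0.0001,0],[0.001,0.0002,0],[0.001,0.0002,0]], yaw=[0,0,0])

```text
clock: 10.95
eef_pos: [461.3, 264.8, 30.4]
eef_rot: [-3.142, 0.0, -2.885]
wrist_force: [-0.9, -0.3, -0.3]
finger_gap: 0.7
finger_force: 0.2
```

>>> play_rows(translation=[[0.0005,0.0001,0],[0.001,0.0002,0],[0.001,0.0002,0]], yaw=[0,0,0])

```text
clock: 11.32
eef_pos: [462.3, 265.0, 30.4]
eef_rot: [-3.142, 0.0, -2.885]
wrist_force: [-0.4, -0.3, 0.5]
finger_gap: 0.6
finger_force: 0.2
```

>>> play_rows(translation=[[0.0005,0.0001,0],[0.0007,0.0002,0],[0.0007,0.0002,0]], yaw=[0,0,0])

```text
clock: 11.7
eef_pos: [462.4, 265.1, 30.4]
eef_rot: [-3.141, -0.002, -2.885]
wrist_force: [-6.4, -2.0, 4.7]
finger_gap: 0.4
finger_force: 3.4
```

>>> play_rows(translation=[[-0.01,-0.0026,0],[-0.03,-0.008,0],[-0.06,-0.016,0],[-0.06,0.027,0.05],[-0.06,0.027,0.1],[-0.06,0.027,0.15],[-0.06,0.027,0.2],[-0.06,0.027,0.245],[-0.06,0.027,0.245],[-0.06,0.027,0.245]], yaw=[0,0,0,0,0,0,0,0,0,0])

```text
clock: 12.95
eef_pos: [402.6, 292.0, 274.5]
eef_rot: [-3.141, -0.001, -2.885]
wrist_force: [-0.8, -0.4, -0.3]
finger_gap: 0.6
finger_force: 0.0
```

```bash
python3 - <<'E'
from h import *
w=eyes.camera("wrist");save(w,"w4")
w=cv2.imread("pics/w4.png")[215:445,230:430]
cv2.imwrite("pics/w4c.png",cv2.resize(w[:80],(800,320),interpolation=cv2.INTER_CUBIC))
E
```

```text
(no output)
```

View pics/w4c.png

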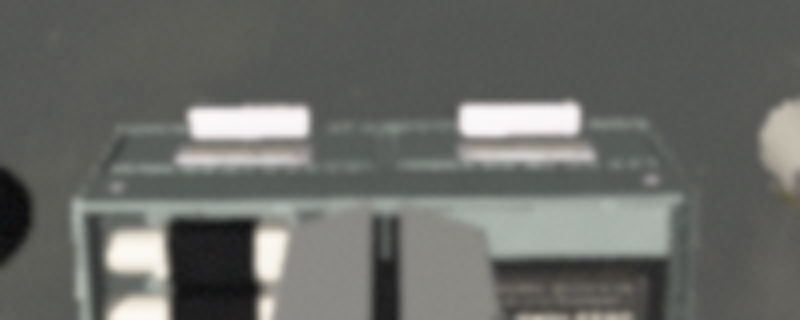

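Both drawers are flush now: the lips at (248,122) and (520,119) are level and no strip is showing. Next, over and behind the lid.

>>> play_rows(translation=[[0.036,0.0095,0.01],[0.072,0.019,0.01],[0.108,0.0285,0.01],[0.144,0.038,0.01],[0.18,0.0475,0.01],[0.216,0.0566,0.01],[0.216,0.0566,0],[0.216,0.0566,-0.04],[0.216,0.0566,-0.08],[0.216,0.0566,-0.09],[0.216,0.0566,-0.09]], yaw=[0.012,0.012,0.012,0.012,0.012,0.012,0.012,0.012,0.012,0.012,0.012])

```text
clock: 14.38
eef_pos: [618.7, 348.8, 185.8]
eef_rot: [-3.142, -0.0, -2.873]
wrist_force: [-0.2, 0.4, -0.4]
finger_gap: 0.6
finger_force: 0.0
```

```bash
python3 - <<'E'
import numpy as np
H=np.array([575.2,336.7]);X=np.array([.9645,.264]);r=105
for p in np.r_[1.5,1.4,1.3,np.arange(1.2,-.05,-.1),-0.02]:
    u=-r*np.cos(p)+6*np.sin(p)+8;z=80+r*np.sin(p)+6*np.cos(p);print(round(p,2),np.round(np.r_[H+u*X,z],1))
E
```

```text
1.5 [581.5 338.4 185.2]
1.4 [571.4 335.7 184.5]
1.3 [561.4 332.9 182.8]
1.2 [551.6 330.2 180. ]
1.1 [542.1 327.6 176.3]
1.0 [533.1 325.2 171.6]
0.9 [524.5 322.8 166. ]
0.8 [516.5 320.6 159.5]
0.7 [509.2 318.6 152.2]
0.6 [502.6 316.8 144.2]
0.5 [496.8 315.2 135.6]
0.4 [491.9 313.9 126.4]
0.3 [487.9 312.8 116.8]
0.2 [484.8 312.  106.7]
0.1 [482.7 311.4  96.5]
-0.0 [481.6 311.1  86. ]
-0.02 [481.5 311.1  83.9]
```

>>> play_rows(translation=[[-0.018,-0.005,0],[-0.03,-0.0083,0],[-0.037,-0.0104,0],[-0.042,-0.0118,-0.0005],[-0.047,-0.0131,-0.001],[-0.052,-0.0145,-0.002],[-0.0573,-0.0159,-0.003],[-0.0573,-0.0159,-0.003]], yaw=[0,0,0,0,0,0,0,0])

```text
clock: 15.38
eef_pos: [561.4, 332.9, 182.4]
eef_rot: [-3.142, -0.0, -2.873]
wrist_force: [0.4, 0.2, -0.2]
finger_gap: 0.5
finger_force: 0.2
```

>>> play_rows(translation=[[-0.005,-0.0014,-0.0013],[-0.0098,-0.0027,-0.0028],[-0.0146,-0.004,-0.0046],[-0.0193,-0.0053,-0.0065],[-0.0193,-0.0053,-0.0065]], yaw=[0,0,0,0,0])

```text
clock: 16.0
eef_pos: [541.9, 327.5, 175.8]
eef_rot: [-3.141, -0.001, -2.873]
wrist_force: [0.4, -0.3, 0.1]
finger_gap: 0.5
finger_force: 0.0
```

No push force yet where contact was expected, so I'll look.

```bash
python3 - <<'E'
from h import *
c=eyes.camera("scene");save(c,"s5");t=eyes.camera("top");save(t,"t5")
a=cv2.resize(cv2.imread("pics/s5.png")[110:260,215:355],(400,429),interpolation=cv2.INTER_CUBIC)
b=cv2.resize(cv2.imread("pics/t5.png")[160:310,160:300],(400,429),interpolation=cv2.INTER_CUBIC)
cv2.imwrite("pics/c5.png",np.hstack([a,b]));print(telemetry.read_state()["wrist_force"])
E
```

```text
[ 0.07785425  0.67399768 -0.75845325]
```

View pics/c5.png

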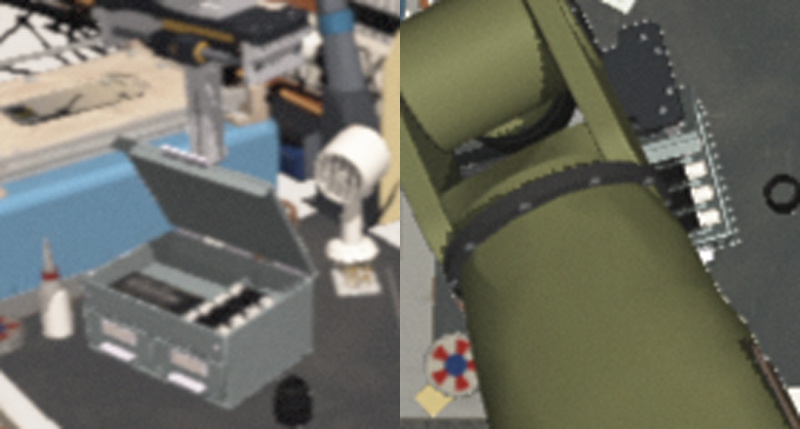

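The lid is following the fingertip (edge now lower, about 1.1 rad). Continuing along the arc.

>>> play_rows(translation=[[-0.0045,-0.0012,-0.0022],[-0.0089,-0.0024,-0.0046],[-0.0133,-0.0036,-0.0073],[-0.0175,-0.0048,-0.0102],[-0.0216,-0.0059,-0.0134],[-0.0255,-0.007,-0.0167],[-0.0292,-0.008,-0.0203],[-0.0328,-0.009,-0.024],[-0.0362,-0.01,-0.028],[-0.0394,-0.0108,-0.032],[-0.0424,-0.0116,-0.0362],[-0.0452,-0.0124,-0.0406]], yaw=[0,0,0,0,0,0,0,0,0,0,0,0])

```text
clock: 17.6
eef_pos: [497.0, 315.2, 135.1]
eef_rot: [-3.142, 0.0, -2.873]
wrist_force: [1.8, 0.3, 1.5]
finger_gap: 0.5
finger_force: 0.7
```

>>> play_rows(translation=[[-0.0025,-0.0007,-0.0045],[-0.0049,-0.0013,-0.0092],[-0.007,-0.0019,-0.014],[-0.0089,-0.0024,-0.0188],[-0.0105,-0.0028,-0.0238],[-0.012,-0.0032,-0.0289],[-0.0131,-0.0035,-0.034],[-0.0141,-0.0038,-0.0391],[-0.0147,-0.004,-0.044],[-0.015,-0.004,-0.046],[-0.015,-0.004,-0.046]], yaw=[0,0,0,0,0,0,0,0,0,0,0])

```text
clock: 18.98
eef_pos: [482.0, 311.2, 89.1]
eef_rot: [-3.141, -0.001, -2.873]
wrist_force: [-0.4, 1.0, 0.3]
finger_gap: 0.5
finger_force: 0.0
```

Pressing straight down the last few mm, in small steps.

>>> play_rows(translation=[[0,0,-0.001],[0,0,-0.002],[0,0,-0.002]], yaw=[0,0,0])

```text
clock: 19.35
eef_pos: [482.1, 311.3, 87.3]
eef_rot: [3.142, -0.0, -2.873]
wrist_force: [-0.6, 0.1, 0.1]
finger_gap: 0.6
finger_force: 0.0
```

>>> play_rows(translation=[[0,0,-0.0005],[0,0,-0.001],[0,0,-0.001]], yaw=[0,0,0])

```text
clock: 19.73
eef_pos: [482.2, 311.2, 86.3]
eef_rot: [-3.142, 0.0, -2.873]
wrist_force: [0.2, -0.8, 0.0]
finger_gap: 0.6
finger_force: 0.1
```

>>> play_rows(translation=[[0,0,-0.0005],[0,0,-0.001],[0,0,-0.001]], yaw=[0,0,0])

```text
clock: 20.1
eef_pos: [482.3, 311.3, 86.1]
eef_rot: [3.142, 0.0, -2.873]
wrist_force: [-3.2, -2.3, 9.0]
finger_gap: 0.3
finger_force: 4.7
```

Firm stop at z = 86.1, which is the shut height. One more press, then lift straight up, back away and look.

>>> play_rows(translation=[[0,0,-0.0005],[0,0,-0.001],[0,0,-0.001]], yaw=[0,0,0])

```text
clock: 20.48
eef_pos: [482.4, 311.3, 86.0]
eef_rot: [3.141, 0.001, -2.873]
wrist_force: [-7.1, -5.8, 18.7]
finger_gap: 0.3
finger_force: 9.2
```

>>> play_rows(translation=[[0,0,0.02],[0,0,0.06],[0,0,0.12],[0,0,0.18],[-0.03,-0.01,0.19],[-0.07,-0.02,0.19],[-0.09,-0.025,0.19],[-0.09,-0.025,0.19],[-0.09,-0.025,0.19]], yaw=[0,0,0,0,0,0,0,0,0])

```text
clock: 21.6
eef_pos: [392.8, 286.4, 274.3]
eef_rot: [-3.142, 0.0, -2.874]
wrist_force: [-0.0, 0.3, -0.1]
finger_gap: 0.4
finger_force: 0.0
```

```bash
python3 - <<'E'
from h import *
c=eyes.camera("scene");save(c,"s6");w=eyes.camera("wrist");save(w,"w6")
a=cv2.resize(cv2.imread("pics/s6.png")[140:280,215:345],(400,431),interpolation=cv2.INTER_CUBIC)
b=cv2.resize(cv2.imread("pics/w6.png")[200:416,230:430],(400,431),interpolation=cv2.INTER_CUBIC)
cv2.imwrite("pics/c6.png",np.hstack([a,b]))
E
```

```text
(no output)
```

View pics/c6.png

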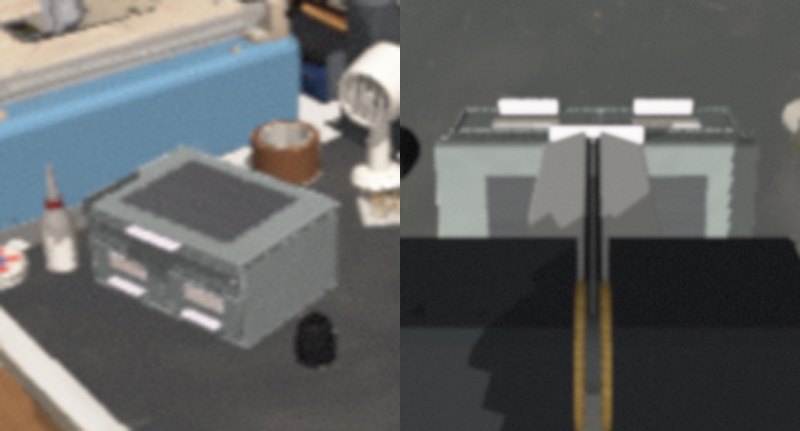

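The lid is flat shut with its tab at (153,238), and both drawer lips are level at (528,105) and (663,106). The glue bottle, loupe and tin are undisturbed.

```bash
python3 -c "
from cell import manip
print(manip.sign_off())"
```

```text
the job is handed in; nothing more can be done
None
```

Both drawers were pushed flush first (the right one needed a second push), then the lid was pressed fully shut; the job was handed in at about 22 s, with the nearby items where they stood in the last pictures.

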